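Stock the gift-wrapping kit box

TASK

Stock the open kit box with every red ribbon bobbin on the posted stand and every yellow tape roll in the carousel, each lying flat on the box floor (axis upright, none on edge or on top of another); the clear cover lets a roll out only at the carousel's front opening, so turn the carousel by its knob to bring each yellow roll's compartment there first. When all are packed, leave the carousel with the blue tape roll, still flat in its compartment, squarely in the middle of the opening for the next packer. Keep the box upright on the table and leave the other things on the table where they are.

Things in the scene. Friction and masses are not known exactly. Their poses are not given: they have to be found in the camera images.
- guard: fixed base and clear level cover of the tape carousel. Origin on the table under the turning axis, z up; its front, with the opening, faces its own -x. Cover 270 x 270 mm, underside 66, top 70 mm above the table, on four thin corner posts. The opening runs from the front edge (x = -135 mm) back to x = -25 mm, 176 mm wide (y -88 to +88 mm). The knob stands up through it at the axis.
- opening (a point): middle of the carousel's opening: 85 mm in front of the turning axis, 40 mm above the table, where a roll's centre lies when its compartment is squarely in the opening. Axes as the guard's.
- carousel: white turntable, radius 128 mm, floor 20 mm above the table. Origin on its axis, 12 mm above the table. Turns about z either way, no stops or clicks; stays where left (0.12 N m). Radial walls (4 mm thick, tops 56 mm above the table) at 45, 135, 225, 315 deg from its x make four compartments, middles along its +-x and +-y. Rolls ride round with it.
- knob (a point): middle of the carousel's black bar knob, on the turning axis, 98 mm above the table; the bar is 70 mm long along the carousel's x, 18 mm wide, 36 mm high (80 to 116 mm above the table), one end dotted white. At the start the compartment nearest the opening is empty and each of the other three holds one tape roll or none. Carousel rim top 32, hub top 70 mm up.
- stand: fixed wooden ribbon stand, base 270 (its x) x 90 x 15 mm. Origin under the centre, on the table. Three steel posts, 16 mm in diameter, tops 73 mm above the table, at x = -85, 0, +85 mm. A bobbin on a post rests on the base (its centre 38 mm above the table), the post standing 12 mm out of it; lifting it 60 mm frees it.
- kitbox: loose open cardboard box, outer size 320 (its x) x 230 (its y) x 45 mm high, walls and floor 5 mm, 700 g. Origin under its centre, z up. Inside there is room for two rows of three.
- roll_a: roll of yellow packing tape wound on a cardboard core, a stiff plain cylinder 60 mm in diameter, 40 mm high, 90 g; starts lying flat (axis upright) in one of the carousel's compartments, its centre 85 mm from the carousel's axis. Origin at its centre, z along its axis (20 mm to either flat side). May be absent; at least one of the two is there.
- roll_b: roll of yellow packing tape wound on a cardboard core, a stiff plain cylinder 60 mm in diameter, 40 mm high, 90 g; starts lying flat (axis upright) in one of the carousel's compartments, its centre 85 mm from the carousel's axis. Origin at its centre, z along its axis (20 mm to either flat side). May be absent; at least one of the two is there.
- roll_blue: roll of blue packing tape wound on a cardboard core, a stiff plain cylinder 60 mm in diameter, 40 mm high, 90 g; starts lying flat (axis upright) in one of the carousel's compartments, its centre 85 mm from the carousel's axis. Origin at its centre, z along its axis (20 mm to either flat side). Always there.
- bobbin_a: red ribbon bobbin, a stiff ring 60 mm in outer diameter with a 24 mm hole right through, 46 mm high, 70 g; starts on one of the three posts of the stand. Origin at its centre, z along its axis (23 mm to either flat side). May be absent.
- bobbin_b: red ribbon bobbin, a stiff ring 60 mm in outer diameter with a 24 mm hole right through, 46 mm high, 70 g; starts on one of the three posts of the stand. Origin at its centre, z along its axis (23 mm to either flat side). May be absent.
- bobbin_c: red ribbon bobbin, a stiff ring 60 mm in outer diameter with a 24 mm hole right through, 46 mm high, 70 g; starts on one of the three posts of the stand. Origin at its centre, z along its axis (23 mm to either flat side). May be absent.
- glue: blue glue bottle, 42 mm diameter, 100 mm tall, bystander. Origin under its centre.
- marker: black and grey marker pen lying, 130 mm long, bystander. Origin under it.
- stapler: red stapler, 140 x 36 x 40 mm, bystander. Origin under its centre.
- scissors: scissors with black handles lying, 200 mm long, bystander. Origin under the pivot.
- tape_core: empty cardboard core standing, 72 mm outer diameter, 50 mm high, bystander. Origin at its foot.
- giftbox: small green gift box with gold band, 110 x 80 x 30 mm, bystander. Origin under its centre.
Not all that is in view belongs to the job. Leave any green or pink look-alike of the bobbin_a alone.

How it is judged:
By the outcome, as a careful person would: the job done as asked, in the order asked, and still so for the second after the job is handed in, with the robot touching nothing.
Of roll_a, roll_b only 1 to 2 are there at a start; the rules pass over those that are not, and their reading is None.
Of bobbin_a, bobbin_b, bobbin_c only 2 to 3 are there at a start; the rules pass over those that are not, and their reading is None.
At some moment in a run one of kitbox may be knocked a few centimetres aside while the robot is not near it.
Once in a run the grip may slacken for a moment while it holds something.
It also fails if it takes over 210 s, if anything falls off the work surface, if the arm or the gripper's body presses on something with over 40 N, if the wrist force passes 120 N, or if a joint passes its speed limit or range.

ROBOT

A 7-joint arm with a two-finger parallel gripper is mounted at the origin on the work surface. World frame = base frame: x ahead of the robot, y to its left, z up, the work surface at z = 0. Lengths are in m, angles in rad, forces in N, time in s.
With the tool pointing down it reaches from about 0.35 to 0.9 m from the base axis. Payload 8.1 kg.
Tool frame: the origin (TCP) lies at the very end of the fingers, on their centre line; the grasp point (between the pads) lies 19 mm behind it; z points along the fingers, y is the line along which they close (so a half turn about z gives the same grasp; the last joint's range is limited). The gripper opens to 92 mm and grips with 3 to 60 N. Pads are 19 mm wide; open, the fingers measure 130 mm over their backs; the gripper's body (75 mm by 190 mm) begins 47 mm behind the grasp point.
Start: joints at [-1.312, 0.434, 0.025, 1.573, -0.012, 1.134, -0.075], TCP at [0.221, 0.585, 0.227] pointing down, gripper open.
Joint ranges: [-2.62, 2.62], [-0.44, 2.09], [-1.27, 1.32], [0.08, 2.57], [-1.32, 4.46], [0.12, 2], [-2.74, 2.74]. Speed limits (rad/s): [2.22, 2.22, 3.01, 3.01, 3.14, 3.14, 3.14].

INTERFACE

Orientations are given as a 3x3 rotation matrix whose columns are the frame's x, y, z axes.
In Python, from station import r gives the robot as it stands. Calls block until the motion is done:
- r.move_ptp(position, orientation): joint-space move of the TCP to a pose.
- r.move_straight(position, vel=0.15, frame=None, stop_force=None): straight line of the TCP; frame=None keeps the orientation; vel is the mean speed in m/s. With stop_force (N) it stops when the force on the tool has changed by that much, and returns True; else False.
- r.goto_joints(angles): joint-space move.
- r.set_gripper(opening): opening from 0.0 (shut) to 1.0 (fully open); the grip force is fixed at half the most; returns when the fingers have stopped.
- r.hold(seconds).
- r.inverse_kinematics(position, orientation): joint angles nearest the present ones, or None.
- r.snapshot(name): name is "scene" or "side" or "wrist"; returns the picture (420x560x3 uint8, red, green, blue); there is no depth.
- r.camera_model(name): a dict with "fx", "fy", "cx", "cy" (pixels), "R" (3x3) and "t" (3): a world point X has camera coordinates R X + t. Camera axes: x right, y down, z forward; pixel columns grow to the right and rows downward; lengths in m; the calibration is good to about 2 mm. A picture is of the moment at which its call begins: read the wrist's pose just before it. camera_model takes no time and is no camera call; for the wrist camera it gives the pose at the moment of the call.
A pose or a line that the arm cannot do raises r.MotionError and nothing moves.
- r.job_done(): hands the job in; it is judged then, once.
Trained networks look in the newest picture that a camera, given by its name, has taken for a name from the list of things; names that differ only in an ending like _2 or _b are one class to them, and where a whole thing is asked for, a point or a joint stands for the part that bears it (a point fixed in the world has none). Each returns a list of dicts, best first, with "p" (0 to 1); they miss things now and then, are a little off and sometimes report something else, mostly with a low value. They report only what shows in the picture. A call takes as long as a camera call. They do not tell look-alikes from the thing itself.
- r.recognise(camera, name): "location" ([column, row] in pixels, amid what is visible of it).
Readings, each from a call of its own:
- r.get_t(): time.
- r.get_joint_positions(): joint angles.
- r.get_dq(): joint speeds.
- r.get_joint_torque(): joint torques, N m.
- r.get_tool_pos(): TCP position.
- r.get_eef_rot(): TCP orientation.
- r.get_wrist_force(): force on the tool from outside, world axes, zero at the start.
- r.get_torque(): the same for the moment, N m.
- r.get_gripper_width(): opening from 0.0 (shut) to 1.0 (fully open).
- r.get_gripper_force(): force on a finger pad.
Only numpy, scipy, OpenCV 4.12 (cv2) and the standard library are available. Lean on these libraries where they do the work, as an engineer would, in place of code of your own. Each camera call takes 0.05 s, during which the arm holds its last target. There are 200 camera calls.

## Working session

There is one attempt and no reset: what is moved stays moved. The work goes in short steps, each a Python script; the robot and the scene stay as the last script left them, time stands still between calls to the robot, and variables do not carry over. Pictures are saved under pics/ and viewed, at most 14 in all, crops included, and the job is handed in when it is done.

```bash
mkdir -p pics; ls; cat > h.py <<'E'
import numpy as np, cv2
from station import r
def save(cam,name):
    im=r.snapshot(cam); cv2.imwrite(f'pics/{name}.png',im[:,:,::-1]); return im
def ray(m,px):
    R=np.array(m['R']);t=np.array(m['t'])
    d=R.T@np.array([(px[0]-m['cx'])/m['fx'],(px[1]-m['cy'])/m['fy'],1.]); return -R.T@t,d
def at_z(m,px,z):
    c,d=ray(m,px); return c+d*(z-c[2])/d[2]
def proj(m,X):
    p=np.array(m['R'])@np.array(X)+np.array(m['t']); return np.array([m['fx']*p[0]/p[2]+m['cx'],m['fy']*p[1]/p[2]+m['cy']])
E
python3 - <<'E'
from h import *
for c in('scene','side'):
    save(c,c+'0'); m=r.camera_model(c); print(c,-np.array(m['R']).T@np.array(m['t']),m['fx'])
    for n in('bobbin_a','roll_a','roll_blue','knob','stand','kitbox','guard','carousel','glue','stapler','giftbox','tape_core','marker','scissors'):
        print(n,[(np.round(d['location']).tolist(),round(d['p'],2)) for d in r.recognise(c,n)])
print(r.get_eef_rot(),r.get_t())
E
```

```text
pics
scene [ 1.5493434  -0.15137847  0.73920329] 439.72268476193227
bobbin_a [([233.0, 186.0], 0.86), ([176.0, 209.0], 0.83), ([206.0, 184.0], 0.7), ([123.0, 251.0], 0.59), ([333.0, 281.0], 0.2)]
roll_a []
roll_blue [([437.0, 245.0], 0.41)]
knob [([408.0, 219.0], 0.95), ([180.0, 230.0], 0.45)]
stand [([180.0, 231.0], 0.61)]
kitbox [([264.0, 235.0], 0.61)]
guard [([409.0, 227.0], 0.71), ([335.0, 278.0], 0.69)]
carousel [([406.0, 212.0], 0.68)]
glue [([332.0, 278.0], 0.79), ([180.0, 211.0], 0.34)]
stapler [([187.0, 279.0], 0.84)]
giftbox [([274.0, 295.0], 0.75)]
tape_core [([162.0, 186.0], 0.74)]
marker [([392.0, 180.0], 0.47), ([186.0, 280.0], 0.34)]
scissors [([106.0, 223.0], 0.68)]
side [ 0.00171052 -0.62146297  0.77269387] 406.48224204807065
bobbin_a [([241.0, 299.0], 0.94), ([332.0, 313.0], 0.82), ([252.0, 333.0], 0.6), ([431.0, 307.0], 0.59), ([384.0, 273.0], 0.58)]
roll_a []
roll_blue []
knob [([212.0, 164.0], 0.96), ([320.0, 161.0], 0.38)]
stand [([356.0, 302.0], 0.58)]
kitbox [([292.0, 234.0], 0.98)]
guard []
carousel [([215.0, 162.0], 0.57)]
glue [([322.0, 164.0], 0.82)]
stapler [([406.0, 237.0], 0.69), ([214.0, 165.0], 0.67)]
giftbox [([358.0, 190.0], 0.71), ([134.0, 186.0], 0.67)]
tape_core [([303.0, 373.0], 0.59)]
marker [([131.0, 188.0], 0.49), ([238.0, 148.0], 0.2)]
scissors [([402.0, 370.0], 0.8)]
[[-9.35230000e-01  3.54040740e-01  2.46394953e-05]
 [ 3.54040741e-01  9.35230000e-01  2.36950231e-05]
 [-1.46545917e-05  3.08836816e-05 -9.99999999e-01]] 1.5
```

View pics/scene0.png

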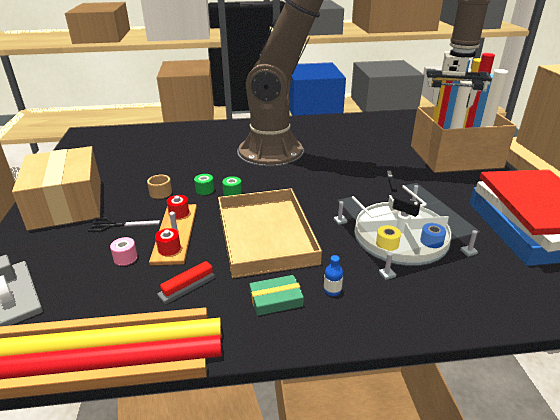

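View pics/side0.png

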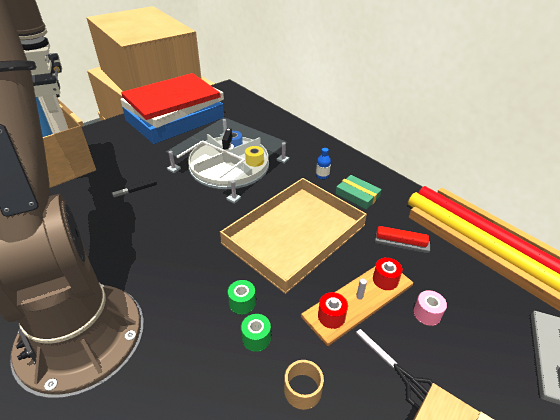

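Scene: red bobbins at (177,205) and (167,241) on the end posts, middle post bare. Green ones at (203,184) and (231,185) and the pink one at (123,250) are look-alikes. The carousel shows yellow at (388,237), blue at (433,235) and the knob at (405,203). Next I'll look from above with the wrist camera.

```bash
python3 - <<'E'
from h import *
m=r.camera_model('scene');s=r.camera_model('side')
def tri(a,b):
    c1,d1=ray(m,a);c2,d2=ray(s,b)
    A=np.c_[d1,-d2];k=np.linalg.lstsq(A,c2-c1,rcond=None)[0]
    p,q=c1+d1*k[0],c2+d2*k[1]; return np.round((p+q)/2,3),round(np.linalg.norm(p-q),4)
print('knob',tri((405,203),(227,138)))
print('yel',tri((388,231),(254,150)))
print('blue',tri((433,229),(236,135)))
print('bobs',tri((177,200),(332,303)),tri((167,235),(388,267)),'post',tri((172,213),(361,280)))
for px in((173,168),(233,197),(284,157),(227,122)): print('side foot',at_z(s,px,0).round(3))
for px in((340,218),(388,273),(472,250),(416,190)): print('scene foot',at_z(m,px,0).round(3))
for px in((221,236),(287,290),(366,215),(303,180)): print('box top',at_z(s,px,.045).round(3))
for n in [(322,164),(303,375),(242,297),(256,331),(431,307)]: print(at_z(s,n,.04).round(3))
w=r.camera_model('wrist');print('wrist',(-np.array(w['R']).T@np.array(w['t'])),np.array(w['R']).round(2),w['fx'])
E
```

```text
knob (array([0.599, 0.301, 0.104]), np.float64(0.0034))
yel (array([0.658, 0.241, 0.062]), np.float64(0.0022))
blue (array([0.67 , 0.356, 0.063]), np.float64(0.0055))
bobs (array([ 0.427, -0.317,  0.06 ]), np.float64(0.0043)) (array([ 0.598, -0.331,  0.058]), np.float64(0.0027)) post (array([ 0.513, -0.322,  0.071]), np.float64(0.0056))
side foot [0.451 0.403 0.   ]
side foot [0.513 0.161 0.   ]
side foot [0.768 0.221 0.   ]
side foot [0.757 0.535 0.   ]
scene foot [0.496 0.157 0.   ]
scene foot [0.75  0.218 0.   ]
scene foot [0.689 0.47  0.   ]
scene foot [0.369 0.442 0.   ]
box top [0.37  0.011 0.045]
box top [ 0.385 -0.22   0.045]
box top [ 0.71  -0.174  0.045]
box top [0.687 0.046 0.045]
[0.794 0.072 0.04 ]
[ 0.281 -0.382  0.04 ]
[ 0.301 -0.168  0.04 ]
[ 0.272 -0.253  0.04 ]
[ 0.593 -0.452  0.04 ]
wrist [0.14898751 0.61140739 0.38494325] [[ 0.35  0.94  0.  ]
 [ 0.9  -0.34  0.29]
 [ 0.27 -0.1  -0.96]] 350.33655724319215
```

```bash
python3 - <<'E'
from h import *
R=np.array(r.get_eef_rot())
r.move_ptp([0.55,0.30,0.33],R)
w=r.camera_model('wrist'); save('wrist','w1'); print(w)
for n in('roll_a','roll_blue','knob','guard'):
    print(n,[(np.round(d['location']).tolist(),round(d['p'],2)) for d in r.recognise('wrist',n)])
print(r.get_t())
E
```

```text
{'fx': 350.33655724319215, 'fy': 350.33655724319215, 'cx': 281.4577342006704, 'cy': 209.99301304549826, 'R': array([[ 3.51670400e-01,  9.36123868e-01,  1.80423715e-04],
       [ 8.97472836e-01, -3.37205299e-01,  2.84315135e-01],
       [ 2.66215024e-01, -9.98232920e-02, -9.58730865e-01]]), 't': array([-0.47502988, -0.45592683,  0.3735563 ])}
roll_a []
roll_blue [([46.0, 210.0], 0.22)]
knob [([270.0, 164.0], 0.94)]
guard [([330.0, 218.0], 0.61)]
3.3917
```

View pics/w1.png

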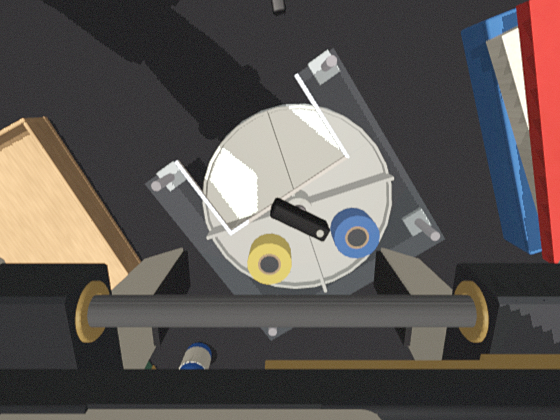

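Wrist view: the opening outline has corners (178,163), (297,75), (347,156) and (232,232) and faces the robot. The knob is at (300,218) with its dot at (320,234). Yellow is at (270,258) and blue at (356,232); the other two compartments are empty, so the job is one yellow roll and two bobbins.

```bash
cat > fit.py <<'E'
from h import *
from scipy.optimize import least_squares
w={'fx':350.337,'fy':350.337,'cx':281.458,'cy':209.993,'R':np.array([[ 3.51670400e-01,  9.36123868e-01,  1.80423715e-04],
       [ 8.97472836e-01, -3.37205299e-01,  2.84315135e-01],
       [ 2.66215024e-01, -9.98232920e-02, -9.58730865e-01]]), 't': np.array([-0.47502988, -0.45592683,  0.3735563 ])}
c=[((178,163),(-.135,.088)),((297,75),(-.135,-.088)),((347,156),(-.025,-.088)),((232,232),(-.025,.088))]
def solve(sw):
    def f(p):
        o=[]
        for px,(x,y) in c:
            y*=sw; X=[p[0]+x*np.cos(p[2])-y*np.sin(p[2]),p[1]+x*np.sin(p[2])+y*np.cos(p[2]),.070]
            o+=list(proj(w,X)-px)
        return o
    return least_squares(f,[.6,.3,-.2])
for sw in(1,-1):
    s=solve(sw); print(sw,s.x,np.round(s.fun,1))
print('yel',at_z(w,(270,246),.06),'blue',at_z(w,(356,222),.06))
print('yel hole',at_z(w,(270,263),.06),'blue',at_z(w,(356,237),.06))
print('knob ends',at_z(w,(278,208),.116),at_z(w,(322,231),.116),'mid',at_z(w,(300,214),.116))
E
python3 - <<'E'
from fit import *
im=cv2.imread('pics/w1.png')
cv2.imwrite('pics/w1c.png',cv2.resize(im[60:345,130:460],None,fx=2.1,fy=2.1,interpolation=2))
hsv=cv2.cvtColor(im,cv2.COLOR_BGR2HSV)
for n,lo,hi in(('yel',(22,90,80),(35,255,255)),('blue',(105,80,80),(125,255,255))):
    k=cv2.inRange(hsv,lo,hi);k[:,:190]=0;k[:,400:]=0;k[300:]=0
    x,y,ww,hh=cv2.boundingRect(k);print(n,x,y,ww,hh)
E
```

```text
1 [ 0.45507978  0.26546202 -2.89784834] [ 54.6  76.3  53.6  86.1 -47.5 -75.6 -54.3 -63.2]
-1 [0.60334443 0.30478825 0.24409192] [-2.3  0.2  0.9 -1.   2.4 -0.6 -1.1  2.3]
yel [0.63649128 0.25224185 0.06      ] blue [0.64442297 0.36782233 0.06      ]
yel hole [0.6592451  0.24345172 0.06      ] blue [0.66415167 0.36174261 0.06      ]
knob ends [0.57654849 0.28674838 0.116     ] [0.61923651 0.32361056 0.116     ] mid [0.5916346 0.3071672 0.116    ]
yel 247 234 44 51
blue 331 208 48 50
```

View pics/w1c.png

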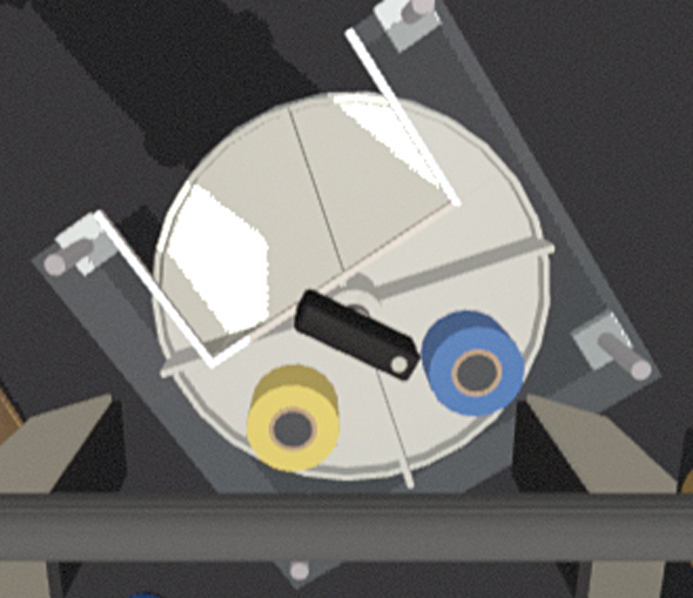

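```bash
cat >> h.py <<'E'
def Rz(a):  # tool down, tool y (closing line) at world angle a
    y=np.array([np.cos(a),np.sin(a),0]);z=np.array([0,0,-1.]);return np.c_[np.cross(y,z),y,z]
def st(*a): print(*a,'F',np.round(r.get_wrist_force(),1),'w',round(r.get_gripper_width(),3),'gf',round(r.get_gripper_force(),1),'p',np.round(r.get_tool_pos(),4),'t',round(r.get_t(),1))
C=np.array([.600,.305])
E
python3 - <<'E'
from h import *
D=np.deg2rad
for a in range(-720,540,15):
    q=r.inverse_kinematics([*C,.087],Rz(D(a)))
    if -360<=a<180: print(a,None if q is None else np.round(np.array(q)[[0,4,6]],2),end=' ')
E
```

```text
-360 [-0.78 -0.27 -0.32] -345 [-0.73 -0.22 -0.1 ] -330 [-0.71 -0.19  0.13] -315 [-0.68 -0.16  0.37] -300 [-0.66 -0.13  0.6 ] -285 [-0.63 -0.09  0.84] -270 [-0.6  -0.06  1.07] -255 [-0.58 -0.03  1.31] -240 [-0.54  0.01  1.54] -225 [-0.51  0.05  1.76] -210 [-0.47  0.09  1.99] -195 [-0.44  0.13  2.23] -180 [-0.41  0.17  2.45] -165 [-0.37  0.21  2.68] -150 [0.04 0.83 2.49] -135 [-1.17 -0.9  -2.15] -120 [-1.17 -0.9  -1.89] -105 [-1.   -0.59 -1.89] -90 [-0.97 -0.54 -1.67] -75 [-0.94 -0.49 -1.44] -60 [-0.91 -0.45 -1.22] -45 [-0.87 -0.4  -1.  ] -30 [-0.84 -0.35 -0.77] -15 [-0.81 -0.32 -0.54] 0 [-0.78 -0.27 -0.32] 15 [-0.73 -0.22 -0.1 ] 30 [-0.71 -0.19  0.13] 45 [-0.68 -0.16  0.37] 60 [-0.66 -0.13  0.6 ] 75 [-0.63 -0.09  0.84] 90 [-0.6  -0.06  1.07] 105 [-0.58 -0.03  1.31] 120 [-0.54  0.01  1.54] 135 [-0.51  0.05  1.76] 150 [-0.47  0.09  1.99] 165 [-0.44  0.13  2.23]
```

```bash
cat >> h.py <<'E'
def turn(a0,a1,n=None):
    n=n or int(np.ceil(abs(a1-a0)/15))
    for a in np.linspace(a0,a1,n+1)[1:]:
        r.move_ptp([*C,.087],Rz(np.deg2rad(a)))
E
python3 - <<'E'
from h import *
D=np.deg2rad
r.move_ptp([*C,.16],Rz(D(132))); r.set_gripper(.5)
print(r.move_straight([*C,.087],vel=.08,stop_force=15)); st()
r.set_gripper(0.); st('grip')
turn(132,117); st()
turn(117,14); st()
r.set_gripper(.5); st('open')
r.move_straight([*C,.16]); r.set_gripper(1)
r.move_ptp([.50,.25,.33],Rz(D(14+90))); r.hold(.2)
w=r.camera_model('wrist'); save('wrist','w2'); np.save('w2.npy',w,allow_pickle=True)
st()
E
```

```text
False
F [0.2 0.4 0.6] w 0.497 gf 0.0 p [0.6004 0.3052 0.0876] t 6.3
grip F [ 5.  -3.2 -0.6] w 0.195 gf 29.9 p [0.6017 0.3033 0.0873] t 6.9
F [ 3.5 -3.5 -0.6] w 0.197 gf 30.0 p [0.6016 0.3034 0.0872] t 7.2
F [ 8.1 -0.6 -3.6] w 0.196 gf 30.0 p [0.602  0.3043 0.0873] t 9.4
open F [ 0.3  0.5 -0.1] w 0.498 gf 0.0 p [0.5999 0.305  0.087 ] t 10.1
F [ 0.5  0.  -0. ] w 1.003 gf 0.0 p [0.5    0.2501 0.3293] t 13.1
```

View pics/w2.png

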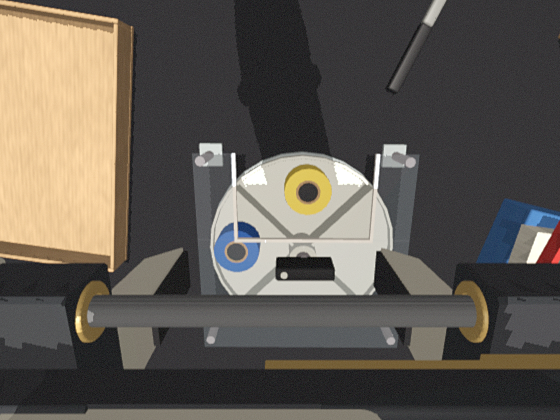

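The yellow roll is now in the middle of the opening at (308,192), and blue is at (237,250).

```bash
sed -i 's/^C=.*/C=np.array([.602,.304])/' h.py; python3 - <<'E'
from h import *
from scipy.optimize import least_squares
w=np.load('w2.npy',allow_pickle=True).item()
c=[((234,153),(-.135,.088)),((377.5,153),(-.135,-.088)),((371,240),(-.025,-.088)),((237,240),(-.025,.088))]
def f(p):
    o=[]
    for px,(x,y) in c:
        y=-y; X=[p[0]+x*np.cos(p[2])-y*np.sin(p[2]),p[1]+x*np.sin(p[2])+y*np.cos(p[2]),.070]
        o+=list(proj(w,X)-px)
    return o
s=least_squares(f,[.6,.3,.24]);print(s.x,np.rad2deg(s.x[2]),s.fun.round(1))
im=cv2.imread('pics/w2.png');hsv=cv2.cvtColor(im,cv2.COLOR_BGR2HSV)
k=cv2.inRange(hsv,(22,110,80),(35,255,255));k[:,:260]=0;k[:,350:]=0;k[230:]=0
print(cv2.boundingRect(k))
y=at_z(w,(308.,191.),.06);print('yel',y); d=y[:2]-C;print(np.hypot(*d),np.rad2deg(np.arctan2(d[1],d[0])))
b=at_z(w,(237,251.5),.06);d=b[:2]-C;print('blue',b,np.hypot(*d),np.rad2deg(np.arctan2(d[1],d[0])))
for px in((133,26),(127,267)):print('box',at_z(w,px,.045))
E
```

```text
[0.60132855 0.30438328 0.24333872] 13.942281843129377 [-2.5  0.2  2.4  0.3  2.   0.  -2.  -0.1]
(285, 165, 47, 50)
yel [0.51610066 0.28782504 0.06      ]
0.08740896333966716 -169.33599535999983
blue [0.61780063 0.21843703 0.06      ] 0.08700966105067318 -79.53724639798527
box [0.38109693 0.04553997 0.045     ]
box [0.68408508 0.07498556 0.045     ]
```

```bash
python3 - <<'E'
from h import *
D=np.deg2rad
Y=[.517,.288]
r.move_ptp([*Y,.15],Rz(D(104)))
print(r.move_straight([*Y,.034],vel=.08,stop_force=12)); st()
r.set_gripper(0.); st('grip')
print(r.move_straight([*Y,.16],vel=.1)); st()
r.move_ptp([.50,.05,.25],Rz(D(104))); r.hold(.2);st()
w=r.camera_model('wrist'); save('wrist','w3'); np.save('w3.npy',w,allow_pickle=True)
save('side','s3')
print(r.recognise('side','kitbox'))
a=cv2.imread('pics/w3.png');b=cv2.imread('pics/s3.png')
cv2.imwrite('pics/c3.png',cv2.resize(np.hstack([a,b]),(800,300),interpolation=cv2.INTER_AREA))
E
```

```text
False
F [-0.7  0.1  0.4] w 1.001 gf 0.0 p [0.5173 0.2882 0.0345] t 15.5
grip F [-1.1  0.4  0.3] w 0.648 gf 30.0 p [0.517 0.288 0.034] t 16.1
False
F [-0.  -0.2 -2. ] w 0.647 gf 30.0 p [0.5166 0.2878 0.1593] t 17.5
F [ 0.1  0.1 -0.8] w 0.648 gf 30.0 p [0.5    0.0515 0.2493] t 18.7
[{'location': [295.2, 234.4], 'p': 0.63}]
```

View pics/c3.png

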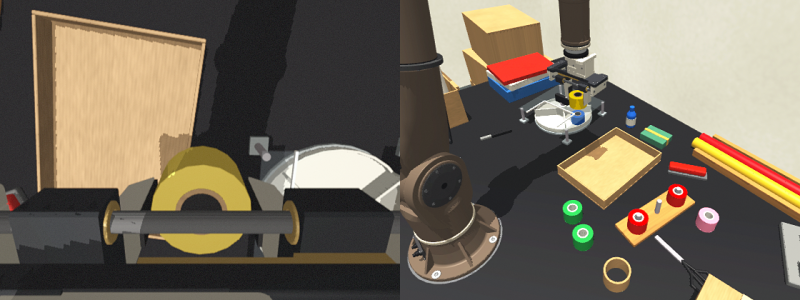

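```bash
cat > box.py <<'E'
from h import *
from scipy.optimize import minimize
def corners(p,z):
    c,s=np.cos(p[2]),np.sin(p[2])
    return [[p[0]+c*x-s*y,p[1]+s*x+c*y,z] for x,y in((.16,.115),(-.16,.115),(-.16,-.115),(.16,-.115))]
def fitbox(im,m,seed,p0):
    hsv=cv2.cvtColor(im,cv2.COLOR_RGB2HSV)
    k=cv2.inRange(hsv,(10,50,50),(24,255,255));k=cv2.morphologyEx(k,cv2.MORPH_OPEN,np.ones((3,3)))
    n,l=cv2.connectedComponents(k); i=l[int(seed[1]),int(seed[0])]
    k=(l==i).astype(np.uint8)
    cs,_=cv2.findContours(k,cv2.RETR_EXTERNAL,cv2.CHAIN_APPROX_NONE);h=cv2.convexHull(max(cs,key=cv2.contourArea))
    k=cv2.fillPoly(np.zeros_like(k),[h],1)
    def cost(p):
        P=np.array([proj(m,X) for z in(0,.045) for X in corners(p,z)],np.float32)
        q=cv2.fillPoly(np.zeros_like(k),[np.round(cv2.convexHull(P)*16).astype(np.int32)],1,shift=4)
        return 1-(k&q).sum()/max(1,(k|q).sum())
    best=min((minimize(cost,p0+np.array(d),method='Nelder-Mead',options=dict(initial_simplex=np.array(p0)+np.array(d)+np.array([[0,0,0],[.02,0,0],[0,.02,0],[0,0,.08]]))) for d in((0,0,0),(.01,.01,.03),(-.01,-.01,-.03))),key=lambda s:s.fun)
    return best.x,best.fun
def lookbox(name='side',p0=(.535,-.075,.12)):
    im=r.snapshot(name); d=r.recognise(name,'kitbox')
    x,f=fitbox(im,r.camera_model(name),d[0]['location'],np.array(p0)); print('box',name,x.round(4),'1-IoU',round(f,3)); return x
E
python3 - <<'E'
from box import *
for n,seed in(('side0',(292,234)),('s3',(295,234)),):
    im=cv2.imread(f'pics/{n}.png')[:,:,::-1]; print(n,fitbox(im,r.camera_model('side'),seed,np.array([.535,-.075,.12])))
print(fitbox(cv2.imread('pics/scene0.png')[:,:,::-1],r.camera_model('scene'),(264,235),np.array([.535,-.075,.12])))
w=np.load('w3.npy',allow_pickle=True).item()
for px in((46,14),(290,56)):print(at_z(w,px,.045))
E
```

```text
side0 (array([ 0.54610901, -0.07225661,  0.0955596 ]), np.float64(0.018787361229718136))
s3 (array([ 0.54595423, -0.07126973,  0.08983689]), np.float64(0.016369047619047672))
(array([ 0.54940735, -0.07152811,  0.08074277]), np.float64(0.02121978639685218))
[ 0.39923469 -0.19908894  0.045     ]
[0.37873193 0.02898827 0.045     ]
```

```bash
cat >> box.py <<'E'
def place(lx,ly,tip):
    b=lookbox(); c,s=np.cos(b[2]),np.sin(b[2])
    P=[b[0]+c*lx-s*ly,b[1]+s*lx+c*ly]; R=Rz(b[2]+np.pi/2)
    r.move_ptp([*P,.15],R); b2=lookbox('side',b); st('above')
    if np.hypot(*(b2-b)[:2])>.015: print('BOX MOVED?'); return False
    print('contact',r.move_straight([*P,tip],vel=.06,stop_force=6)); st('down')
    r.set_gripper(.85); r.move_straight([*P,.16],vel=.12); st('up'); return True
E
python3 - <<'E'
from box import *
if place(.1,0,.0195):
    r.set_gripper(1)
    r.move_ptp([.50,-.26,.30],Rz(np.deg2rad(85+180-180))); r.hold(.2)
    w=r.camera_model('wrist'); save('wrist','w4'); np.save('w4.npy',w,allow_pickle=True)
    print((-np.array(w['R']).T@np.array(w['t'])))
save('side','s4')
a=cv2.imread('pics/w4.png');b=cv2.imread('pics/s4.png')
cv2.imwrite('pics/c4.png',cv2.resize(np.hstack([a,b]),(800,300),interpolation=cv2.INTER_AREA))
E
```

```text
Traceback (most recent call last):
  File "box.py", line 23, in place
    b=lookbox(); c,s=np.cos(b[2]),np.sin(b[2])
  File "box.py", line 21, in lookbox
    x,f=fitbox(im,r.camera_model(name),d[0]['location'],np.array(p0)); print('box',name,x.round(4),'1-IoU',round(f,3)); return x
                                       ~^^^
IndexError: list index out of range
```

```bash
python3 - <<'E'
s=open('box.py').read()
s=s.replace("i=l[int(seed[1]),int(seed[0])]","P0=np.array([proj(m,X) for X in corners(p0,.02)]).astype(np.int32); u=l[cv2.fillPoly(np.zeros_like(k),[P0],1)>0]; i=np.bincount(u[u>0]).argmax()")
s=s.replace("im=r.snapshot(name); d=r.recognise(name,'kitbox')","im=r.snapshot(name)").replace("d[0]['location']","None").replace("(.535,-.075,.12)","(.546,-.072,.09)")
open('box.py','w').write(s)
E
cat > go4.py <<'E'
from box import *
if place(.1,0,.0195):
    r.set_gripper(1)
    r.move_ptp([.50,-.26,.30],Rz(np.deg2rad(85))); r.hold(.2)
    w=r.camera_model('wrist'); save('wrist','w4'); np.save('w4.npy',w,allow_pickle=True)
    print((-np.array(w['R']).T@np.array(w['t'])))
save('side','s4')
a=cv2.imread('pics/w4.png');b=cv2.imread('pics/s4.png')
cv2.imwrite('pics/c4.png',cv2.resize(np.hstack([a,b]),(800,300),interpolation=cv2.INTER_AREA))
E
python3 go4.py
```

```text
box side [ 0.5446 -0.0718  0.0964] 1-IoU 0.016
box side [ 0.5458 -0.0708  0.093 ] 1-IoU 0.01
above F [-0.3  1.1 -1.2] w 0.646 gf 30.0 p [ 0.644  -0.0604  0.151 ] t 19.9
contact False
down F [ 0.6 -0.  -1.4] w 0.646 gf 30.0 p [ 0.6443 -0.0622  0.0197] t 22.2
up F [0.1 0.2 0.5] w 0.848 gf 0.0 p [ 0.6436 -0.062   0.1591] t 24.1
[ 0.42401919 -0.25256281  0.45731101]
```

View pics/c4.png

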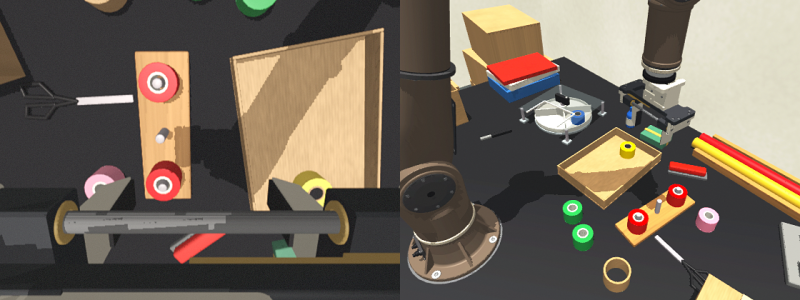

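The yellow roll lies flat in the box at (627,149) in the composite. The red bobbins on the posts are at wrist pixels ~(220,116) and ~(228,255). The pink and green ones are off the stand, so the two reds are the ones meant.

```bash
python3 - <<'E'
from h import *
w=np.load('w4.npy',allow_pickle=True).item()
for px,z in(((220,116),.061),((228,255),.061),((223.5,115),.073),((229,258),.073),((229,184),.073)): print(px,at_z(w,px,z))
im=cv2.imread('pics/w4.png');cv2.imwrite('pics/w4c.png',cv2.resize(im[60:300,160:310],None,fx=2.4,fy=2.4,interpolation=2))
E
```

```text
(220, 116) [ 0.4285031  -0.32016419  0.061     ]
(228, 255) [ 0.59273764 -0.33246133  0.061     ]
(223.5, 115) [ 0.42766505 -0.31428735  0.073     ]
(229, 258) [ 0.59157959 -0.32934879  0.073     ]
(229, 184) [ 0.50218709 -0.3179359   0.073     ]
```

View pics/w4c.png

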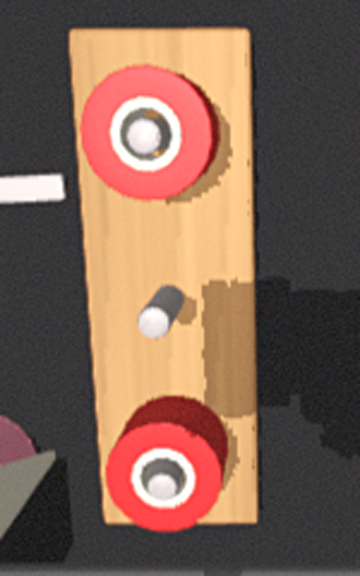

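```bash
python3 - <<'E'
from h import *
w=np.load('w4.npy',allow_pickle=True).item()
a=at_z(w,(221.5,115.4),.061);b=at_z(w,(227.7,258.8),.061);print(a,b,np.linalg.norm(a-b))
for px in((220.4,117),(223.8,193.8),(227.2,262)): print('post',at_z(w,px,.073))
E
```

```text
[ 0.42801311 -0.31844677  0.061     ] [ 0.59773854 -0.33347569  0.061     ] 0.1703895197291433
post [ 0.4294199  -0.31783191  0.073     ]
post [ 0.51289612 -0.32521323  0.073     ]
post [ 0.59656242 -0.33215406  0.073     ]
```

```bash
cat > bob.py <<'E'
from box import *
def bobbin(B,lx):
    R=Rz(np.deg2rad(85)); r.set_gripper(1)
    r.move_ptp([*B,.16],R)
    if r.move_straight([*B,.028],vel=.08,stop_force=12): st('HIT'); return False
    r.set_gripper(0.); st('grip')
    r.move_straight([*B,.17],vel=.1); st('lift')
    if r.get_gripper_width()<.6: print('LOST'); return False
    return place(lx,0,.0195)
E
python3 - <<'E'
from bob import *
print(bobbin([.5975,-.333],0.))
save('side','s5')
E
```

```text
grip F [1.  0.3 0.1] w 0.649 gf 30.0 p [ 0.5975 -0.333   0.028 ] t 29.4
lift F [ 0.3  0.1 -0.9] w 0.649 gf 30.0 p [ 0.5972 -0.3328  0.1692] t 30.9
box side [ 0.5446 -0.0721  0.0808] 1-IoU 0.014
box side [ 0.5457 -0.072   0.094 ] 1-IoU 0.043
above F [-0.4 -0.3 -0.9] w 0.649 gf 30.0 p [ 0.5453 -0.0742  0.1504] t 32.1
contact False
down F [ 0.8 -0.3 -0.7] w 0.647 gf 30.0 p [ 0.5448 -0.0721  0.0197] t 34.4
up F [-0.2 -0.4  0.4] w 0.849 gf 0.0 p [ 0.5441 -0.072   0.1593] t 36.3
True
```

View pics/s5.png

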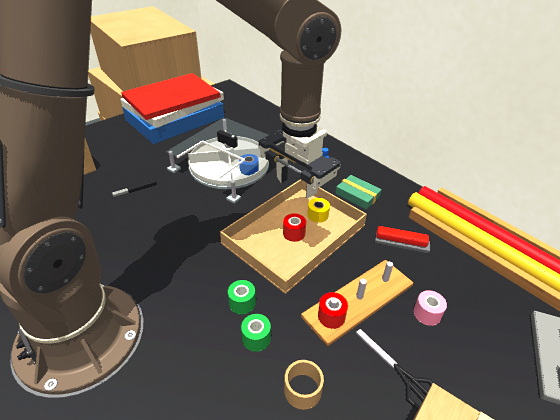

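```bash
python3 - <<'E'
from bob import *
D=np.deg2rad
ok=bobbin([.428,-.3183],-.1); print(ok)
if ok:
    r.move_ptp([*C,.18],Rz(D(14))); r.set_gripper(.5)
    lookbox(); save('side','s6')
    print(r.move_straight([*C,.087],vel=.08,stop_force=15)); r.set_gripper(0.); st('grip')
    turn(14,-76); r.hold(.3); st('turned')
    r.set_gripper(.5); r.move_straight([*C,.17]); r.set_gripper(1)
    r.move_ptp([.47,.24,.33],Rz(D(104))); r.hold(.3)
    w=r.camera_model('wrist'); save('wrist','w6'); np.save('w6.npy',w,allow_pickle=True);st()
a=cv2.imread('pics/w6.png');b=cv2.imread('pics/s6.png')
cv2.imwrite('pics/c6.png',cv2.resize(np.hstack([a[100:310,150:430],b[120:330,150:430]]),(800,300),interpolation=cv2.INTER_CUBIC))
E
```

```text
grip F [0.6 0.7 0.2] w 0.654 gf 30.0 p [ 0.428  -0.3183  0.028 ] t 40.3
lift F [ 0.4 -0.5 -0.3] w 0.651 gf 30.0 p [ 0.4277 -0.3181  0.1694] t 41.8
box side [ 0.5455 -0.0701  0.1049] 1-IoU 0.202
box side [ 0.5446 -0.0722  0.0808] 1-IoU 0.046
above F [ 0.1  0.2 -1.3] w 0.652 gf 30.0 p [ 0.4463 -0.0823  0.1503] t 42.9
contact False
down F [-0.1 -0.4 -0.9] w 0.65 gf 30.0 p [ 0.4461 -0.0806  0.0197] t 45.2
up F [ 0.2  0.  -0.1] w 0.849 gf 0.0 p [ 0.4455 -0.0805  0.1594] t 47.1
True
box side [ 0.5478 -0.0815  0.0945] 1-IoU 0.018
False
grip F [-0.8 -0.5  1.9] w 0.194 gf 30.0 p [0.6021 0.3041 0.0871] t 51.4
turned F [ 5.4 -0.9 -0. ] w 0.194 gf 30.0 p [0.6026 0.3037 0.0871] t 53.6
F [ 0.9 -1.   0.4] w 1.002 gf 0.0 p [0.47   0.24   0.3299] t 58.5
```

View pics/c6.png

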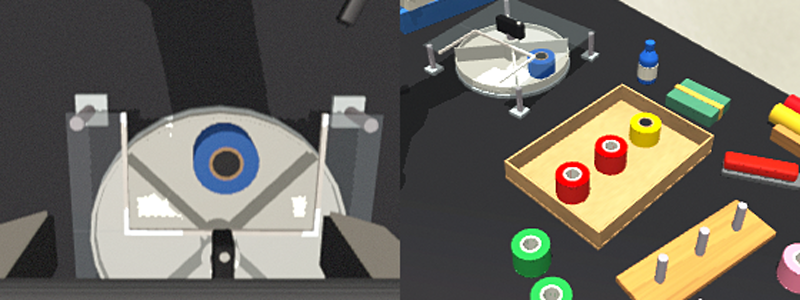

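```bash
python3 - <<'E'
from h import *
from scipy.optimize import least_squares
w=np.load('w6.npy',allow_pickle=True).item()
im=cv2.imread('pics/w6.png')
cv2.imwrite('pics/w6c.png',cv2.resize(im[160:300,205:395],None,fx=4,fy=4,interpolation=2))
P=lambda x,y:(150+x*.7,100+y*.7)
def gf(p,X): d=np.array(X[:2])-p[:2];c,s=np.cos(p[2]),np.sin(p[2]);return np.array([c*d[0]+s*d[1],-s*d[0]+c*d[1]])
G=np.array([.602,.304,.2433])
for n,x,y,z in(('blue',226,163,.06),('fl',123,113,.07),('fr',328,113,.07),('bl',128,230,.07),('br',318,230,.07),('wl',132,156,.056),('wl2',195,214,.056),('wr',310,157,.056),('wr2',245,214,.056),('dot',224,257,.116)):
    print(n,(gf(G,at_z(w,P(x,y),z))*1000).round(1))
E
```

```text
blue [-88.    3.5]
fl [-135.5  -85.7]
fr [-135.7   88.3]
bl [-27.1 -85.1]
br [-27.3  88. ]
wl [-93.3 -80.9]
wl2 [-37.  -23.9]
wr [-92.5  79.4]
wr2 [-37.   22.7]
dot [-24.3  -0.7]
```

View pics/w6c.png

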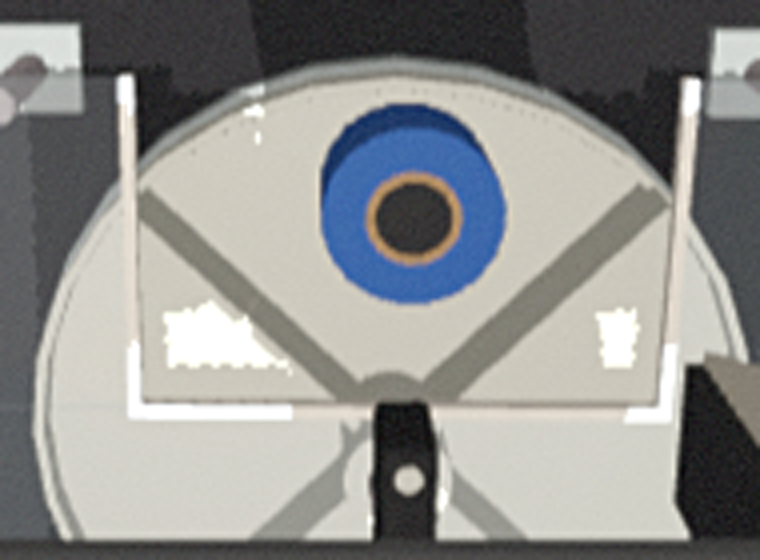

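```bash
python3 - <<'E'
from box import *
lookbox(); st(); print(r.job_done())
E
```

```text
box side [ 0.5492 -0.083   0.0847] 1-IoU 0.022
F [-0.1 -0.4  1. ] w 0.998 gf 0.0 p [0.47   0.24   0.3299] t 58.5
the job is handed in; nothing more can be done
None
```

The job is handed in at about 58 s: the one yellow roll and both red bobbins that were there lie flat in the kit box, and the blue roll sits flat in the opening, within about 3 mm of its middle; the box shifted about 1 cm late in the run, cause not established, but stayed upright, and I saw no other table item disturbed.

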